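# Put the hand stamps back on the stamp board in order of size

### The arm

A 6-joint arm with a two-finger parallel gripper is mounted at the origin on the work surface. World frame = base frame: x ahead of the robot, y to its left, z up, the work surface at z = 0. Lengths are in m, angles in degrees, forces in N, time in s.
With the tool pointing down it reaches from about 0.375 to 0.9 m from the base axis. Payload 3.1 kg.
Tool frame: the origin (TCP) lies between the finger pads; the fingertips stand 22 mm ahead of it and the grasp point (between the pads) lies 3 mm ahead of it; y points along the fingers, x is the direction in which the jaws open and shut, and the axes are right-handed (so a half turn about y gives the same grasp; the last joint's range is limited). The gripper opens to 87 mm and grips with 3 to 60 N. Pads are 19 mm wide; open, the fingers measure 117 mm over their backs; the gripper's body (75 mm by 190 mm) begins 51 mm behind the grasp point.
Start: joints at [-77.722, 30.224, 82.088, -0, 67.689, -10.227], TCP at [0.239, -0.577, 0.245] pointing down, gripper open.
Joint ranges: [-176.69, 176.69], [-43.24, 126.21], [12.49, 139.97], [-82, 262], [0, 151.66], [-163.58, 163.58]. Speed limits (degrees/s): [159.86, 159.86, 180, 180, 180, 180].

### API

Orientations are given as a 3x3 rotation matrix whose columns are the frame's x, y, z axes.
In Python, from rig import bot, imaging, workorder gives the robot as it stands. The module is installed in compiled form; this text tells all that it offers.
- The arm moves only by the tool drive_tool, never from a script. Its argument "commands" is a list of rows, each an object of numbers: "dx", "dy", "dz": the shift along the tool's x, y, z normalised to -1 to 1, where 1 is 4 cm; "wx", "wy", "wz": the turn, a rotation vector about the tool's x, y, z normalised to -1 to 1, where 1 is pi/2 rad; "grip": the finger opening in mm, from 0 to 87. In form: [{"dx": .., "dy": .., "dz": .., "wx": .., "wy": .., "wz": .., "grip": ..}, ...]. A call has 1 to 8 rows; each row shifts and turns the commanded pose from where the row before left it, along the tool's axes as they then stand; what a row does not reach is not made up. A row lasts 1/8 s, in which the tool goes at most 62.5 mm and 10.7 degrees, less where a joint would pass 70% of its speed; a pose out of reach is approached as far as the arm can. A call with a number of a shift or a turn outside -1 to 1 is refused whole. A call with a gripper value outside its range is refused whole. The fingers move at their own pace and stop on an object; the grip force is fixed at half the most. Time passes only in rows, so rows that do not move let the fingers close. It gives the time, the measured TCP pose, the force and the opening at its end, in the units of the state.
- bot.read_state(): the state, without advancing time (a new reading comes with each control period).
- imaging.capture(name): name is "scene" or "top"; returns (picture, depth): 480x640x3 uint8, red, green, blue; 480x640 float32, m along the optical axis (not along the pixel's ray), 0 where there is no reading.
- imaging.get_calibration(name): a dict with "mtx" (3x3 intrinsics, pixels), "world_to_cam" (4x4, takes a point from world to camera coordinates). Camera axes: x right, y down, z forward; pixel columns grow to the right and rows downward; lengths in m; the calibration is good to about 2 mm. A picture is of the moment at which its call begins. get_calibration takes no time and is no camera call.
- workorder.hand_in(): hands the job in, once; it reports no verdict.
The state is a dict: "time_s": time; "joint_positions": joint angles; "qvel": joint speeds; "tau": joint torques, N m; "position": TCP position; "tcp_rot": TCP orientation; "force": force on the tool from outside, world axes, zero at the start; "moment": the same for the moment, N m; "opening": opening from 0.0 (shut) to 1.0 (fully open).
Only numpy, scipy, OpenCV 4.12 (cv2) and the standard library are available. Lean on these libraries where they do the work, as an engineer would, in place of code of your own. Each camera call takes 0.05 s, during which the arm holds its last target. There are 200 camera calls.

### The job

Tidy the four hand stamps onto the stamp board: stand one upright on the middle of each round mark, in order of size, with the smallest next to the ink pad and the largest at the far end of the row. Set each stamp down rather than dropping it, do not knock any over, and leave the ink pad where it is.

Things in the scene. Friction and masses are not known exactly. Their poses are not given: they have to be found in the camera images.
- stamp_a: the smallest of four round hand stamps of one make: black round base 36 mm in diameter and 16 mm thick, thin steel neck 14 mm in diameter, upright-sided wooden knob 24 mm in diameter taking up the top 26 mm, 64 mm tall overall, 88 g give or take a third. Stands upright on the table at the start. Origin at the centre of its underside, z up through the knob.
- stamp_b: the second smallest of four round hand stamps of one make: black round base 46 mm in diameter and 16 mm thick, thin steel neck 14 mm in diameter, upright-sided wooden knob 27 mm in diameter taking up the top 26 mm, 76 mm tall overall, 98 g give or take a third. Stands upright on the table at the start. Origin at the centre of its underside, z up through the knob.
- stamp_c: the second largest of four round hand stamps of one make: black round base 56 mm in diameter and 16 mm thick, thin steel neck 14 mm in diameter, upright-sided wooden knob 30 mm in diameter taking up the top 26 mm, 88 mm tall overall, 109 g give or take a third. Stands upright on the table at the start. Origin at the centre of its underside, z up through the knob.
- stamp_d: the largest of four round hand stamps of one make: black round base 66 mm in diameter and 16 mm thick, thin steel neck 14 mm in diameter, upright-sided wooden knob 33 mm in diameter taking up the top 26 mm, 100 mm tall overall, 120 g give or take a third. Stands upright on the table at the start. Origin at the centre of its underside, z up through the knob.
- mark_1: one of four equal round dark blue felt marks with black rims, 74 mm in diameter with a small white centre dot, flat on top of the low plywood stamp board (fixed; 90 mm by 530 mm, 12 mm thick), in a straight row 88 mm apart, numbered 1 to 4 along the row in its +y direction. Origin at its centre on the board's top face, z up, y along the row. Which end is for the smallest stamp depends on the ink pad.
- mark_2: one of four equal round dark blue felt marks with black rims, 74 mm in diameter with a small white centre dot, flat on top of the low plywood stamp board (fixed; 90 mm by 530 mm, 12 mm thick), in a straight row 88 mm apart, numbered 1 to 4 along the row in its +y direction. Origin at its centre on the board's top face, z up, y along the row. Which end is for the smallest stamp depends on the ink pad.
- mark_3: one of four equal round dark blue felt marks with black rims, 74 mm in diameter with a small white centre dot, flat on top of the low plywood stamp board (fixed; 90 mm by 530 mm, 12 mm thick), in a straight row 88 mm apart, numbered 1 to 4 along the row in its +y direction. Origin at its centre on the board's top face, z up, y along the row. Which end is for the smallest stamp depends on the ink pad.
- mark_4: one of four equal round dark blue felt marks with black rims, 74 mm in diameter with a small white centre dot, flat on top of the low plywood stamp board (fixed; 90 mm by 530 mm, 12 mm thick), in a straight row 88 mm apart, numbered 1 to 4 along the row in its +y direction. Origin at its centre on the board's top face, z up, y along the row. Which end is for the smallest stamp depends on the ink pad.
- ink_pad: flat open ink pad: dark metal tin 84 by 66 mm and 12 mm high with a black pad in it (14.5 mm high in all), loose, lying on the stamp board at one end of the row, about 92 mm beyond the last mark (either end; a roll of paper labels, 64 mm across and 26 mm high, lies at the other end). Origin at the centre of its underside.
Mind the look-alikes: they are no part of the job. What is shaped like the stamp_c but purple is not meant.

How it is judged:
By the outcome, as a careful person would: the job done as asked, in the order asked, and still so for the second after the job is handed in, with the robot touching nothing.
It also fails if it takes over 112 s, if anything falls off the work surface, if the arm or the gripper's body presses on something with over 40 N, if the wrist force passes 120 N, or if a joint passes its speed limit or range.

## Working session

There is one attempt and no reset: what is moved stays moved. The work goes in short steps, Python scripts to look and compute and a tool call to move; the robot and the scene stay as the last step left them, time stands still between calls to the robot, and variables do not carry over. Pictures are saved under pics/ and viewed, on a budget of 14 in all, crops included, one or two more only if the job needs it, and the job is handed in when it is done.

Besides the shell and the picture viewer there is one more tool, called after "Emit:" as name(argument=value, ...), one argument or row to a line, values as JSON. drive_tool: Moves the arm, as the interface text tells. Its arguments: {"type":"object","properties":{"commands":{"type":"array"}},"required":["commands"]}

```bash
mkdir -p pics; cat > h.py <<'E'
import numpy as np, cv2
from rig import bot, imaging, workorder
def cap(n):
    p,d=imaging.capture(n); return p,d,imaging.get_calibration(n)
def cloud(d,c):
    K=np.array(c["mtx"]);T=np.array(c["world_to_cam"])
    v,u=np.indices(d.shape); P=np.stack([(u-K[0,2])/K[0,0]*d,(v-K[1,2])/K[1,1]*d,d],-1)
    return (P-T[:3,3])@T[:3,:3]
E
python3 - <<'E'
from h import *
for n in("scene","top"):
    p,d,c=cap(n); cv2.imwrite(f"pics/{n}0.png",p[...,::-1]); np.savez(f"{n}0.npz",p=p,d=d)
    T=np.array(c["world_to_cam"]); print(n,-T[:3,:3].T@T[:3,3],c["mtx"],T[:3,:3].round(2).tolist())
s=bot.read_state();print(s)
E
```

```text
scene [ 0.93661258 -0.49757843  0.59180072] [[473.38494727   0.         316.77894588]
 [  0.         473.38494727 231.34939102]
 [  0.           0.           1.        ]] [[0.81, 0.59, -0.02], [0.39, -0.56, -0.73], [-0.44, 0.58, -0.69]]
top [ 0.43139798 -0.04025391  1.20179195] [[575.10685609   0.         328.2059559 ]
 [  0.         575.10685609 247.24322829]
 [  0.           0.           1.        ]] [[-0.01, -1.0, -0.0], [-0.99, 0.01, -0.16], [0.16, -0.0, -0.99]]
{'time_s': 0.1, 'joint_positions': array([-7.77215989e+01,  3.02725724e+01,  8.21470073e+01, -3.68952823e-04,
        6.76889011e+01, -1.02274508e+01]), 'qvel': array([ 0.01207023, -0.13263261, -0.25246929,  0.15282121, -0.17936503,
        0.01414404]), 'tau': array([-5.26822641e-04, -4.40986204e+01, -1.77150178e+01,  6.35388982e-02,
        5.33577881e-02, -3.97611041e-05]), 'position': array([ 0.23913163, -0.57679956,  0.2436922 ]), 'tcp_rot': array([[ 3.82779674e-01, -4.08464083e-04,  9.23839572e-01],
       [-9.23837781e-01,  1.84877101e-03,  3.82779750e-01],
       [-1.86431960e-03, -9.99998208e-01,  3.30317415e-04]]), 'force': array([ 0.39872123, -0.26772167, -0.48678829]), 'moment': array([0.02936679, 0.00190932, 0.00563419]), 'opening': 1.0019979181034462}
```

View pics/top0.png

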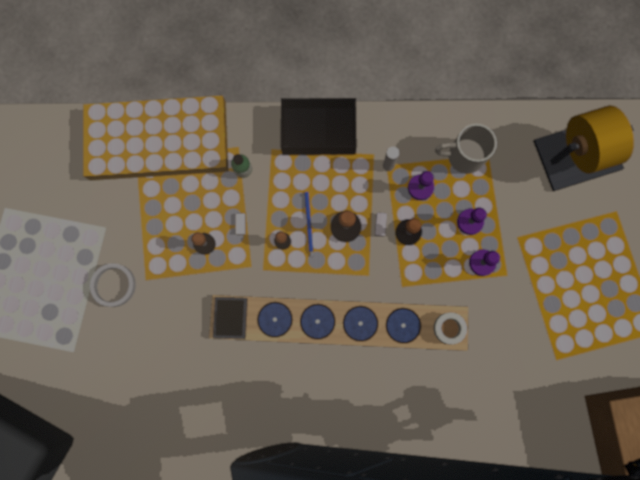

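View pics/scene0.png

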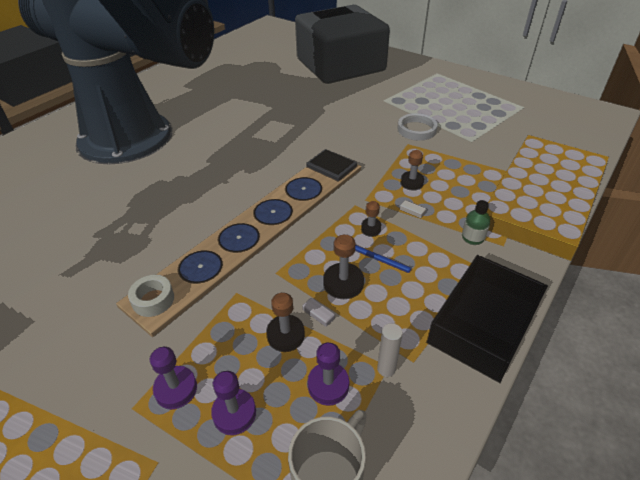

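```bash
cat >> h.py <<'E'
H=dict(a=.064,b=.076,c=.088,d=.100); R=dict(a=.012,b=.0135,c=.015,d=.0165)
def ray(uv,c,z):
    K=np.array(c["mtx"]);T=np.array(c["world_to_cam"]);Rm=T[:3,:3];o=-Rm.T@T[:3,3]
    w=(np.linalg.inv(K)@np.r_[uv,1])@Rm; return o+w*(z-o[2])/w[2]
def knobs(p,d,c,zlo=.045,zhi=.125,W=None):
    P=cloud(d,c); hsv=cv2.cvtColor(p,cv2.COLOR_RGB2HSV)
    m=(d>0)&(P[...,2]>zlo)&(P[...,2]<zhi)&(P[...,0]>.3)&(P[...,0]<.8)&(abs(P[...,1])<.4)
    n,l,s,ce=cv2.connectedComponentsWithStats(m.astype(np.uint8))
    out=[]
    for i in range(1,n):
        if s[i,4]<25: continue
        q=P[l==i]; zt=np.percentile(q[:,2],90); t=q[q[:,2]>zt-.006]
        out.append((ce[i].round(),s[i,4],zt.round(4),((t.min(0)+t.max(0))/2)[:2].round(4),t.mean(0)[:2].round(4),(np.ptp(t,axis=0))[:2].round(3),np.median(hsv[l==i],0)))
    return out
def marks(p,d,c):
    hsv=cv2.cvtColor(p,cv2.COLOR_RGB2HSV)
    m=((hsv[...,0]>100)&(hsv[...,0]<128)&(hsv[...,1]>90)).astype(np.uint8)
    m=cv2.morphologyEx(m,cv2.MORPH_CLOSE,np.ones((5,5)))
    n,l,s,ce=cv2.connectedComponentsWithStats(m); P=cloud(d,c)
    return [(ce[i].round(1),s[i,4],ray(ce[i],c,.012).round(4),np.median(P[l==i][:,2]).round(4)) for i in range(1,n) if s[i,4]>200]
E
python3 - <<'E'
from h import *
for n in("top","scene"):
    f=np.load(n+"0.npz");c=imaging.get_calibration(n);print(n)
    for r in knobs(f['p'],f['d'],c):print(*r)
    for r in marks(f['p'],f['d'],c):print(*r)
f=np.load("top0.npz")
P=cloud(f['d'],imaging.get_calibration("top"));print("table z",P[420,230],P[300,190],'pad',P[317,230])
cv2.imwrite("pics/crop.png",cv2.resize(f['p'][200:350,180:440,::-1],None,fx=3,fy=3,interpolation=cv2.INTER_CUBIC))
E
```

```text
top
[391. 158.] 134 0.0913 [ 0.7937 -0.1711] [ 0.7943 -0.1714] [0.012 0.023] [13.  25.5 94. ]
[471. 161.] 278 0.0905 [ 0.7902 -0.3411] [ 0.7885 -0.3378] [0.019 0.064] [18. 36. 69.]
[240. 164.] 239 0.0797 [0.7913 0.142 ] [0.7925 0.1414] [0.017 0.019] [48. 64. 69.]
[426. 178.] 194 0.0896 [ 0.75   -0.2387] [ 0.7497 -0.2389] [0.027 0.026] [141.  160.   85.5]
[479. 215.] 200 0.0898 [ 0.6733 -0.3411] [ 0.6741 -0.3408] [0.026 0.027] [140. 167.  89.]
[347. 219.] 236 0.1015 [ 0.6648 -0.0771] [ 0.6653 -0.0781] [0.03 0.03] [ 12. 146. 101.]
[413. 226.] 193 0.0892 [ 0.6531 -0.2109] [ 0.6526 -0.2098] [0.028 0.028] [ 12. 156.  93.]
[281. 237.] 114 0.0648 [0.637  0.0552] [0.6363 0.0547] [0.021 0.022] [ 12. 136.  94.]
[198. 239.] 160 0.0768 [0.6309 0.2207] [0.6306 0.22  ] [0.023 0.024] [ 12.  139.  100.5]
[492. 258.] 202 0.0901 [ 0.587  -0.3624] [ 0.587  -0.3624] [0.026 0.026] [141.  167.   86.5]
[273.3 315. ] 289 [0.4811 0.073  0.012 ] 0.0121
[317.3 320.2] 502 [ 0.4697 -0.0174  0.012 ] 0.0121
[360.2 322.9] 628 [ 0.4636 -0.1053  0.012 ] 0.0124
[403.1 325. ] 718 [ 0.4587 -0.1932  0.012 ] 0.0125
scene

[... 761 characters left out ...]
392] [0.028 0.029] [139. 141.  92.]
[306. 437.] 924 0.0918 [ 0.7904 -0.3382] [ 0.7891 -0.3367] [0.019 0.065] [ 19.  28. 100.]
[124.6  11.4] 522 [-0.6776  0.5246  0.012 ] 0.3391
[166.2   4.8] 232 [-0.6054  0.6552  0.012 ] 0.342
[236.6  12. ] 1385 [-0.3338  0.7423  0.012 ] -0.1567
[300.1   6.9] 835 [-0.1773  0.9075  0.012 ] -0.2479
[303.2 188.2] 549 [0.4704 0.0777 0.012 ] 0.0149
[272.7 211.3] 643 [ 0.466  -0.0107  0.012 ] 0.0149
[238.3 237.1] 754 [ 0.461  -0.0994  0.012 ] 0.0147
[382.6 258.7] 307 [0.6955 0.0023 0.012 ] 0.0102
[200.1 266. ] 882 [ 0.4563 -0.1871  0.012 ] 0.0146
table z [0.27151622 0.15976704 0.00146054] [ 0.51392559  0.24866134 -0.00157753] pad [0.47702068 0.15983535 0.02527854]
```

View pics/crop.png

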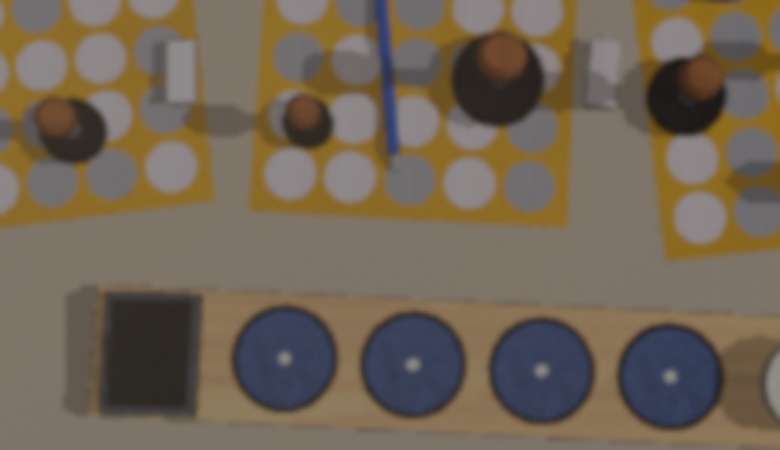

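```bash
cat >> h.py <<'E'
def dots(p,c,guess):
    g=cv2.cvtColor(p,cv2.COLOR_RGB2GRAY).astype(float); K=np.array(c["mtx"]);T=np.array(c["world_to_cam"]); o=[]
    for X in guess:
        q=K@(T[:3,:3]@X+T[:3,3]); u,v=np.round(q[:2]/q[2]).astype(int); r=6
        w=g[v-r:v+r+1,u-r:u+r+1]; w=np.clip(w-np.median(w)-15,0,None); V,U=np.indices(w.shape)
        o.append(ray([u-r+(U*w).sum()/w.sum(),v-r+(V*w).sum()/w.sum()],c,.0125)[:2])
    return np.array(o)
def rimfit(p,d,c,zt):  # knob top centre: pixels near z=zt, rays at zt
    pass
E
python3 - <<'E'
from h import *
for n in("top","scene"):
    f=np.load(n+"0.npz");c=imaging.get_calibration(n)
    g=[np.array(x) for x in([.4725,.077,.012],[.468,-.0115,.012],[.463,-.099,.012],[.4585,-.187,.012])]
    print(n,dots(f['p'],c,g).round(4).tolist())
E
```

```text
top [[0.4728, 0.0708], [0.4681, -0.017], [0.4634, -0.105], [0.4587, -0.1929]]
scene [[0.4703, 0.0778], [0.4658, -0.0105], [0.4606, -0.0987], [0.456, -0.1871]]
```

Emit:
drive_tool(
  commands=[
    {"wy": 0.0834,"dy": -0.5,"grip": 50},
    {"wy": 0.0834,"dy": -0.5,"grip": 50},
    {"wy": 0.0833,"grip": 50},
    {"grip": 50},
  ],
)

```text
schema error: expected keys dx, dy, dz, wx, wy, wz, grip
```

Emit:
drive_tool(
  commands=[
    {"dx": 0,"dy": 0,"dz": 0,"wx": 0,"wy": 0.0834,"wz": 0,"grip": 50},
    {"dx": 0,"dy": 0,"dz": 0,"wx": 0,"wy": 0.0834,"wz": 0,"grip": 50},
    {"dx": 0,"dy": 0,"dz": 0,"wx": 0,"wy": 0.0833,"wz": 0,"grip": 50},
    {"dx": -0.5,"dy": 0,"dz": 0.3,"wx": 0,"wy": 0,"wz": 0,"grip": 50},
    {"dx": -0.9,"dy": 0,"dz": 0.6,"wx": 0,"wy": 0,"wz": 0,"grip": 50},
    {"dx": -0.9,"dy": 0,"dz": 0.6,"wx": 0,"wy": 0,"wz": 0,"grip": 50},
    {"dx": -0.9,"dy": 0,"dz": 0.6,"wx": 0,"wy": 0,"wz": 0,"grip": 50},
    {"dx": -0.9,"dy": 0,"dz": 0.6,"wx": 0,"wy": 0,"wz": 0,"grip": 50},
  ],
)

```text
time_s: 1.1
position: [0.3481, -0.4102, 0.2444]
tcp_rot: [[0.003, -0.0, 1.0], [-1.0, 0.002, 0.003], [-0.002, -1.0, -0.0]]
force: [0.4, -0.7, -0.2]
opening: 0.575
```

Emit:
drive_tool(
  commands=[
    {"dx": -1,"dy": 0,"dz": 0.6,"wx": 0,"wy": 0,"wz": 0,"grip": 50},
    {"dx": -1,"dy": 0,"dz": 0.6,"wx": 0,"wy": 0,"wz": 0,"grip": 50},
    {"dx": -1,"dy": 0,"dz": 0.6,"wx": 0,"wy": 0,"wz": 0,"grip": 50},
    {"dx": -1,"dy": 0,"dz": 0.6,"wx": 0,"wy": 0,"wz": 0,"grip": 50},
    {"dx": -1,"dy": 0,"dz": 0.6,"wx": 0,"wy": 0,"wz": 0,"grip": 50},
    {"dx": -1,"dy": 0,"dz": 0.6,"wx": 0,"wy": 0,"wz": 0,"grip": 50},
    {"dx": -1,"dy": 0,"dz": 0.6,"wx": 0,"wy": 0,"wz": 0,"grip": 50},
    {"dx": -1,"dy": 0,"dz": 0.6,"wx": 0,"wy": 0,"wz": 0,"grip": 50},
  ],
)

```text
time_s: 2.1
position: [0.5388, -0.0903, 0.2444]
tcp_rot: [[0.003, -0.001, 1.0], [-1.0, 0.001, 0.003], [-0.001, -1.0, -0.001]]
force: [1.0, 0.1, 0.8]
opening: 0.573
```

Emit:
drive_tool(
  commands=[
    {"dx": -1,"dy": 0,"dz": 0.6,"wx": 0,"wy": 0,"wz": 0,"grip": 50},
    {"dx": -1,"dy": 0,"dz": 0.6,"wx": 0,"wy": 0,"wz": 0,"grip": 50},
    {"dx": -1,"dy": 0,"dz": 0.6,"wx": 0,"wy": 0,"wz": 0,"grip": 50},
    {"dx": -0.65,"dy": 0.5,"dz": 0.6,"wx": 0,"wy": 0,"wz": 0,"grip": 50},
    {"dx": 0,"dy": 1,"dz": 0,"wx": 0,"wy": 0,"wz": 0,"grip": 50},
    {"dx": 0,"dy": 0.6,"dz": 0,"wx": 0,"wy": 0,"wz": 0,"grip": 50},
    {"dx": 0,"dy": 0,"dz": 0,"wx": 0,"wy": 0,"wz": 0,"grip": 50},
  ],
)

```text
time_s: 2.98
position: [0.6323, 0.0541, 0.1582]
tcp_rot: [[0.003, -0.007, 1.0], [-1.0, 0.001, 0.003], [-0.001, -1.0, -0.007]]
force: [-0.8, 0.3, 0.9]
opening: 0.576
```

Emit:
drive_tool(
  commands=[
    {"dx": -0.05,"dy": 0.7,"dz": 0.13,"wx": 0,"wy": 0,"wz": 0,"grip": 50},
    {"dx": 0,"dy": 0.7,"dz": 0,"wx": 0,"wy": 0,"wz": 0,"grip": 50},
    {"dx": 0,"dy": 0,"dz": 0,"wx": 0,"wy": 0,"wz": 0,"grip": 50},
  ],
)

```text
time_s: 3.35
position: [0.639, 0.0551, 0.1039]
tcp_rot: [[0.001, -0.004, 1.0], [-1.0, 0.0, 0.001], [-0.0, -1.0, -0.004]]
force: [-0.5, -0.8, 0.9]
opening: 0.577
```

```bash
python3 - <<'E'
from h import *
p,d,c=cap("scene"); cv2.imwrite("pics/s1.png",cv2.resize(p[100:300,270:470,::-1],None,fx=3,fy=3,interpolation=cv2.INTER_CUBIC)); s=bot.read_state();print(s['position'],s['tcp_rot'])
E
```

```text
[0.6402082  0.05499471 0.10521066] [[ 8.22197968e-04 -4.14299297e-04  9.99999576e-01]
 [-9.99999645e-01  1.84582440e-04  8.22274497e-04]
 [-1.84923029e-04 -9.99999897e-01 -4.14147387e-04]]
```

View pics/s1.png

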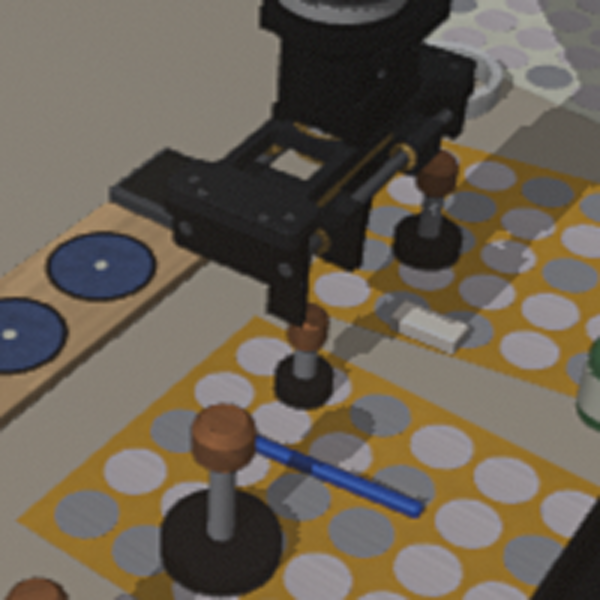

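Emit:
drive_tool(
  commands=[
    {"dx": -0.02,"dy": 0.5,"dz": -0.05,"wx": 0,"wy": 0,"wz": 0,"grip": 50},
    {"dx": 0,"dy": 0.4,"dz": 0,"wx": 0,"wy": 0,"wz": 0,"grip": 50},
    {"dx": 0,"dy": 0.38,"dz": 0,"wx": 0,"wy": 0,"wz": 0,"grip": 50},
    {"dx": 0,"dy": 0,"dz": 0,"wx": 0,"wy": 0,"wz": 0,"grip": 50},
    {"dx": 0,"dy": 0,"dz": 0,"wx": 0,"wy": 0,"wz": 0,"grip": 50},
  ],
)

```text
time_s: 4.03
position: [0.6389, 0.0554, 0.0536]
tcp_rot: [[-0.0, 0.001, 1.0], [-1.0, -0.0, -0.0], [0.0, -1.0, 0.001]]
force: [-0.5, -0.1, -0.4]
opening: 0.576
```

```bash
python3 - <<'E'
from h import *
p,d,c=cap("scene"); cv2.imwrite("pics/s2.png",cv2.resize(p[150:250,320:420,::-1],None,fx=5,fy=5,interpolation=cv2.INTER_CUBIC)); s=bot.read_state();print(s['position'],s['force'])
E
```

```text
[0.63903668 0.05534634 0.05385162] [ 0.42903979  0.31870347 -0.08086924]
```

View pics/s2.png

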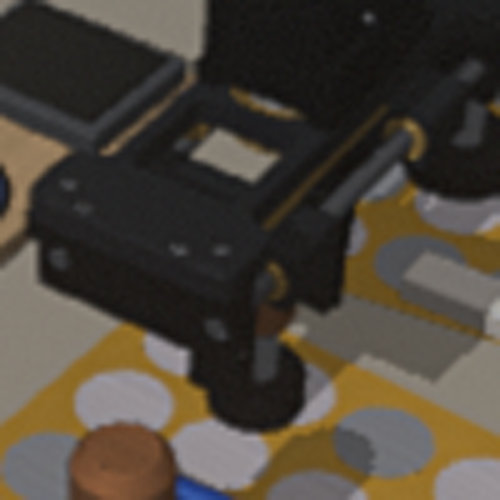

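Emit:
drive_tool(
  commands=[
    {"dx": 0,"dy": 0,"dz": 0,"wx": 0,"wy": 0,"wz": 0,"grip": 12},
    {"dx": 0,"dy": 0,"dz": 0,"wx": 0,"wy": 0,"wz": 0,"grip": 12},
    {"dx": 0,"dy": 0,"dz": 0,"wx": 0,"wy": 0,"wz": 0,"grip": 12},
    {"dx": 0,"dy": 0,"dz": 0,"wx": 0,"wy": 0,"wz": 0,"grip": 12},
    {"dx": 0,"dy": 0,"dz": 0,"wx": 0,"wy": 0,"wz": 0,"grip": 12},
  ],
)

```text
time_s: 4.7
position: [0.6386, 0.0554, 0.0535]
tcp_rot: [[-0.0, 0.0, 1.0], [-1.0, 0.0, -0.0], [-0.0, -1.0, 0.0]]
force: [0.8, -0.4, 0.6]
opening: 0.26
```

Emit:
drive_tool(
  commands=[
    {"dx": 0,"dy": -0.1,"dz": 0,"wx": 0,"wy": 0,"wz": 0,"grip": 12},
    {"dx": 0,"dy": -0.2,"dz": 0,"wx": 0,"wy": 0,"wz": 0,"grip": 12},
    {"dx": 0,"dy": -0.5,"dz": 0,"wx": 0,"wy": 0,"wz": 0,"grip": 12},
    {"dx": 0,"dy": -0.8,"dz": 0,"wx": 0,"wy": 0,"wz": 0,"grip": 12},
    {"dx": 0,"dy": -0.9,"dz": 0,"wx": 0,"wy": 0,"wz": 0,"grip": 12},
    {"dx": 0,"dy": 0,"dz": 0,"wx": 0,"wy": 0,"wz": 0,"grip": 12},
  ],
)

```text
time_s: 5.45
position: [0.6413, 0.0552, 0.1581]
tcp_rot: [[0.0, 0.009, 1.0], [-1.0, -0.001, 0.0], [0.001, -1.0, 0.009]]
force: [0.1, -0.8, -1.1]
opening: 0.26
```

```bash
python3 - <<'E'
from h import *
p,d,c=cap("scene"); cv2.imwrite("pics/s3.png",cv2.resize(p[90:240,290:440,::-1],None,fx=4,fy=4,interpolation=cv2.INTER_CUBIC)); s=bot.read_state();print(s['position'],s['force'],s['opening'])
E
```

```text
[0.63967579 0.05532873 0.15594328] [-0.70894708  0.40493577 -1.48761418] 0.25553716707338886
```

View pics/s3.png

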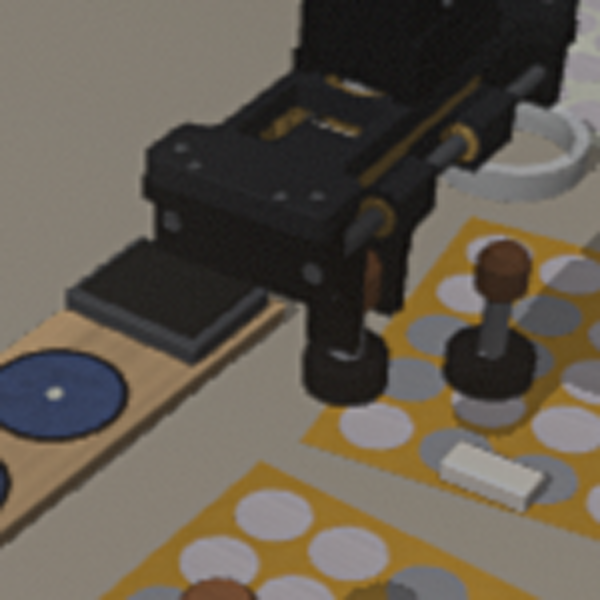

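Emit:
drive_tool(
  commands=[
    {"dx": 0,"dy": 0,"dz": -0.5,"wx": 0,"wy": 0,"wz": 0,"grip": 12},
    {"dx": -0.2,"dy": 0,"dz": -0.9,"wx": 0,"wy": 0,"wz": 0,"grip": 12},
    {"dx": -0.2,"dy": 0,"dz": -0.9,"wx": 0,"wy": 0,"wz": 0,"grip": 12},
    {"dx": -0.1,"dy": 0,"dz": -0.9,"wx": 0,"wy": 0,"wz": 0,"grip": 12},
    {"dx": 0,"dy": 0.6,"dz": -0.7,"wx": 0,"wy": 0,"wz": 0,"grip": 12},
    {"dx": 0,"dy": 0.8,"dz": -0.3,"wx": 0,"wy": 0,"wz": 0,"grip": 12},
    {"dx": 0,"dy": 0.5,"dz": 0,"wx": 0,"wy": 0,"wz": 0,"grip": 12},
    {"dx": 0,"dy": 0,"dz": 0,"wx": 0,"wy": 0,"wz": 0,"grip": 12},
  ],
)

```text
time_s: 6.5
position: [0.4686, 0.0755, 0.0757]
tcp_rot: [[-0.0, -0.005, 1.0], [-1.0, 0.0, -0.0], [-0.0, -1.0, -0.005]]
force: [-0.0, 0.1, -0.9]
opening: 0.262
```

```bash
python3 - <<'E'
from h import *
p,d,c=cap("scene"); cv2.imwrite("pics/s4.png",cv2.resize(p[130:250,230:350,::-1],None,fx=5,fy=5,interpolation=cv2.INTER_CUBIC)); s=bot.read_state();print(s['position'],s['force'],s['opening'])
E
```

```text
[0.46969493 0.07545082 0.076566  ] [ 0.43217268  0.2419011  -1.02329959] 0.2602697269338761
```

View pics/s4.png

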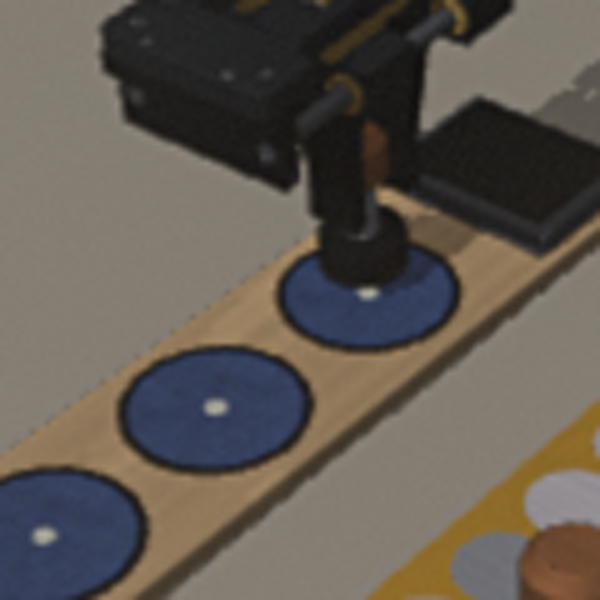

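Emit:
drive_tool(
  commands=[
    {"dx": 0.09,"dy": 0,"dz": 0.09,"wx": 0,"wy": 0,"wz": 0,"grip": 12},
    {"dx": 0,"dy": 0.1,"dz": 0,"wx": 0,"wy": 0,"wz": 0,"grip": 12},
    {"dx": 0,"dy": 0.08,"dz": 0,"wx": 0,"wy": 0,"wz": 0,"grip": 12},
    {"dx": 0,"dy": 0.05,"dz": 0,"wx": 0,"wy": 0,"wz": 0,"grip": 12},
    {"dx": 0,"dy": 0,"dz": 0,"wx": 0,"wy": 0,"wz": 0,"grip": 12},
    {"dx": 0,"dy": 0,"dz": 0,"wx": 0,"wy": 0,"wz": 0,"grip": 12},
  ],
)

```text
time_s: 7.3
position: [0.4741, 0.0719, 0.0682]
tcp_rot: [[0.0, -0.0, 1.0], [-1.0, -0.0, 0.0], [0.0, -1.0, -0.0]]
force: [0.1, -0.5, -0.8]
opening: 0.26
```

```bash
python3 - <<'E'
from h import *
p,d,c=cap("scene"); cv2.imwrite("pics/s5.png",cv2.resize(p[130:250,230:350,::-1],None,fx=5,fy=5,interpolation=cv2.INTER_CUBIC)); s=bot.read_state();print(s['position'],s['force'],s['opening'])
E
```

```text
[0.47408635 0.07185876 0.06818259] [ 0.63474102 -0.15462252 -1.65844181] 0.25956697181833577
```

View pics/s5.png

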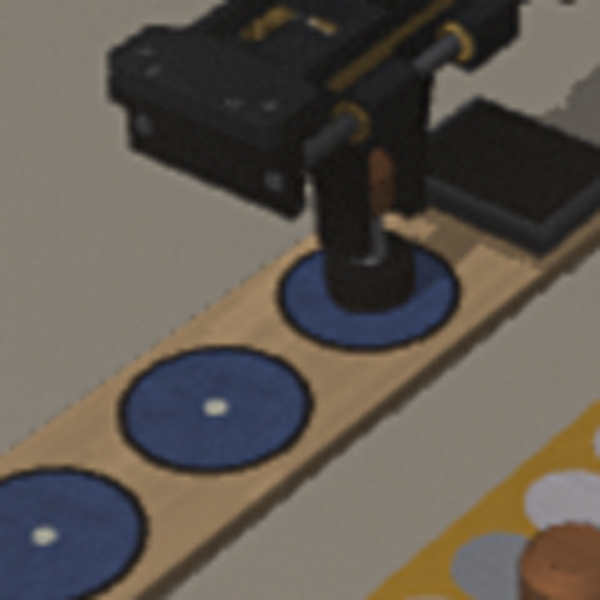

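Emit:
drive_tool(
  commands=[
    {"dx": 0,"dy": 0.03,"dz": 0,"wx": 0,"wy": 0,"wz": 0,"grip": 12},
    {"dx": 0,"dy": 0.02,"dz": 0,"wx": 0,"wy": 0,"wz": 0,"grip": 12},
    {"dx": 0,"dy": 0,"dz": 0,"wx": 0,"wy": 0,"wz": 0,"grip": 12},
    {"dx": 0,"dy": 0,"dz": 0,"wx": 0,"wy": 0,"wz": 0,"grip": 12},
  ],
)

```text
time_s: 7.85
position: [0.4741, 0.0718, 0.0661]
tcp_rot: [[0.0, -0.0, 1.0], [-1.0, -0.0, 0.0], [0.0, -1.0, -0.0]]
force: [0.0, 0.7, -0.7]
opening: 0.261
```

Emit:
drive_tool(
  commands=[
    {"dx": 0,"dy": 0.02,"dz": 0,"wx": 0,"wy": 0,"wz": 0,"grip": 12},
    {"dx": 0,"dy": 0,"dz": 0,"wx": 0,"wy": 0,"wz": 0,"grip": 12},
    {"dx": 0,"dy": 0,"dz": 0,"wx": 0,"wy": 0,"wz": 0,"grip": 12},
  ],
)

```text
time_s: 8.22
position: [0.4741, 0.0718, 0.0654]
tcp_rot: [[-0.0, 0.0, 1.0], [-1.0, 0.0, -0.0], [-0.0, -1.0, 0.0]]
force: [-0.5, 0.3, 0.4]
opening: 0.26
```

Emit:
drive_tool(
  commands=[
    {"dx": 0,"dy": 0.012,"dz": 0,"wx": 0,"wy": 0,"wz": 0,"grip": 12},
    {"dx": 0,"dy": 0,"dz": 0,"wx": 0,"wy": 0,"wz": 0,"grip": 12},
    {"dx": 0,"dy": 0,"dz": 0,"wx": 0,"wy": 0,"wz": 0,"grip": 12},
  ],
)

```text
time_s: 8.6
position: [0.4744, 0.0719, 0.0653]
tcp_rot: [[-0.0, 0.001, 1.0], [-1.0, 0.0, -0.0], [-0.0, -1.0, 0.001]]
force: [-0.6, -0.1, 5.8]
opening: 0.266
```

Emit:
drive_tool(
  commands=[
    {"dx": 0,"dy": 0,"dz": 0,"wx": 0,"wy": 0,"wz": 0,"grip": 50},
    {"dx": 0,"dy": 0,"dz": 0,"wx": 0,"wy": 0,"wz": 0,"grip": 50},
    {"dx": 0,"dy": 0,"dz": 0,"wx": 0,"wy": 0,"wz": 0,"grip": 50},
    {"dx": 0,"dy": -0.5,"dz": 0,"wx": 0,"wy": 0,"wz": 0,"grip": 50},
    {"dx": 0,"dy": -1,"dz": 0,"wx": 0,"wy": 0,"wz": 0,"grip": 50},
    {"dx": 0,"dy": -1,"dz": 0,"wx": 0,"wy": 0,"wz": 0,"grip": 50},
    {"dx": -0.5,"dy": 0,"dz": 0.5,"wx": 0,"wy": 0,"wz": 0,"grip": 50},
    {"dx": -0.8,"dy": 0,"dz": 0.8,"wx": 0,"wy": 0,"wz": 0,"grip": 50},
  ],
)

```text
time_s: 9.6
position: [0.5261, 0.1237, 0.1656]
tcp_rot: [[-0.002, -0.0, 1.0], [-1.0, -0.0, -0.002], [0.0, -1.0, -0.0]]
force: [0.7, -0.6, -0.7]
opening: 0.575
```

Emit:
drive_tool(
  commands=[
    {"dx": -0.8,"dy": 0,"dz": 0.9,"wx": 0,"wy": 0,"wz": 0,"grip": 50},
    {"dx": -0.8,"dy": 0,"dz": 0.9,"wx": 0,"wy": 0,"wz": 0,"grip": 50},
    {"dx": -0.8,"dy": 0,"dz": 0.85,"wx": 0,"wy": 0,"wz": 0,"grip": 50},
    {"dx": 0,"dy": 0,"dz": 0,"wx": 0,"wy": 0,"wz": 0,"grip": 50},
    {"dx": 0,"dy": 0,"dz": 0,"wx": 0,"wy": 0,"wz": 0,"grip": 50},
  ],
)

```text
time_s: 10.22
position: [0.6308, 0.2194, 0.1639]
tcp_rot: [[0.0, -0.003, 1.0], [-1.0, -0.001, 0.0], [0.001, -1.0, -0.003]]
force: [-0.0, -0.2, 0.1]
opening: 0.575
```

```bash
python3 - <<'E'
from h import *
for n in("scene","top"):
    p,d,c=cap(n); np.savez(n+"1.npz",p=p,d=d)
    if n=="scene": A=cv2.resize(p[145:235,255:345,::-1],(400,400),interpolation=cv2.INTER_CUBIC)
    else: B=cv2.resize(p[275:365,230:320,::-1],(400,400),interpolation=cv2.INTER_CUBIC)
    print(n); [print(*r) for r in knobs(p,d,c,.05) if r[3][0]<.56]
cv2.imwrite("pics/ab.png",np.hstack([A,B])); print(bot.read_state()['position'])
E
```

```text
scene
[303. 167.] 162 0.0778 [0.4747 0.0727] [0.4757 0.0727] [0.021 0.019] [ 12. 134.  89.]
top
[271. 318.] 118 0.0769 [0.4727 0.0718] [0.4726 0.0715] [0.019 0.02 ] [ 12.  135.  105.5]
[0.63072366 0.21889257 0.16441419]
```

View pics/ab.png

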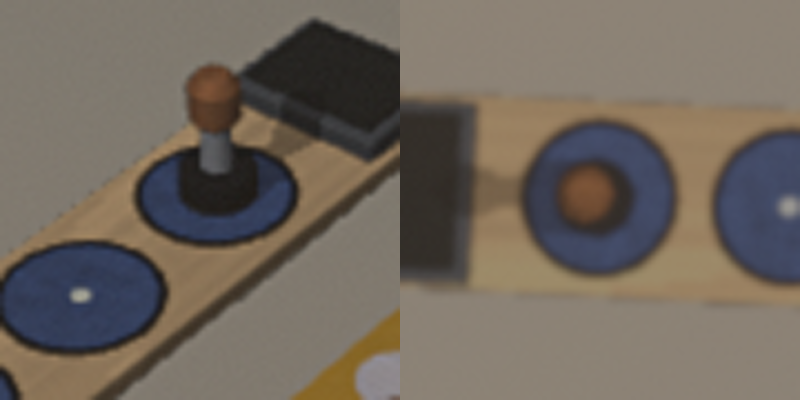

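Emit:
drive_tool(
  commands=[
    {"dx": -0.05,"dy": 0.5,"dz": 0.05,"wx": 0,"wy": 0,"wz": 0,"grip": 54},
    {"dx": 0,"dy": 0.7,"dz": 0,"wx": 0,"wy": 0,"wz": 0,"grip": 54},
    {"dx": 0,"dy": 0.6,"dz": 0,"wx": 0,"wy": 0,"wz": 0,"grip": 54},
    {"dx": 0,"dy": 0.4,"dz": 0,"wx": 0,"wy": 0,"wz": 0,"grip": 54},
    {"dx": 0,"dy": 0.25,"dz": 0,"wx": 0,"wy": 0,"wz": 0,"grip": 54},
    {"dx": 0,"dy": 0,"dz": 0,"wx": 0,"wy": 0,"wz": 0,"grip": 54},
    {"dx": 0,"dy": 0,"dz": 0,"wx": 0,"wy": 0,"wz": 0,"grip": 54},
  ],
)

```text
time_s: 11.2
position: [0.6348, 0.2219, 0.0677]
tcp_rot: [[-0.0, 0.002, 1.0], [-1.0, 0.0, -0.0], [-0.0, -1.0, 0.002]]
force: [-0.1, -0.4, 0.0]
opening: 0.618
```

Emit:
drive_tool(
  commands=[
    {"dx": 0.02,"dy": 0.04,"dz": -0.04,"wx": 0,"wy": 0,"wz": 0,"grip": 54},
    {"dx": 0,"dy": 0,"dz": 0,"wx": 0,"wy": 0,"wz": 0,"grip": 54},
    {"dx": 0,"dy": 0,"dz": 0,"wx": 0,"wy": 0,"wz": 0,"grip": 15},
    {"dx": 0,"dy": 0,"dz": 0,"wx": 0,"wy": 0,"wz": 0,"grip": 15},
    {"dx": 0,"dy": 0,"dz": 0,"wx": 0,"wy": 0,"wz": 0,"grip": 15},
    {"dx": 0,"dy": 0,"dz": 0,"wx": 0,"wy": 0,"wz": 0,"grip": 15},
    {"dx": 0,"dy": 0,"dz": 0,"wx": 0,"wy": 0,"wz": 0,"grip": 15},
  ],
)

```text
time_s: 12.08
position: [0.6325, 0.2211, 0.0653]
tcp_rot: [[-0.0, 0.0, 1.0], [-1.0, 0.0, -0.0], [-0.0, -1.0, 0.0]]
force: [-0.7, 0.6, -0.2]
opening: 0.293
```

Emit:
drive_tool(
  commands=[
    {"dx": 0,"dy": -0.1,"dz": 0,"wx": 0,"wy": 0,"wz": 0,"grip": 15},
    {"dx": 0,"dy": -0.4,"dz": 0,"wx": 0,"wy": 0,"wz": 0,"grip": 15},
    {"dx": 0,"dy": -0.9,"dz": 0,"wx": 0,"wy": 0,"wz": 0,"grip": 15},
    {"dx": 0,"dy": -1,"dz": 0,"wx": 0,"wy": 0,"wz": 0,"grip": 15},
    {"dx": 0.4,"dy": -0.9,"dz": -0.3,"wx": 0,"wy": 0,"wz": 0,"grip": 15},
    {"dx": 0.9,"dy": 0,"dz": -0.6,"wx": 0,"wy": 0,"wz": 0,"grip": 15},
    {"dx": 0.9,"dy": 0,"dz": -0.6,"wx": 0,"wy": 0,"wz": 0,"grip": 15},
    {"dx": 0.9,"dy": 0,"dz": -0.6,"wx": 0,"wy": 0,"wz": 0,"grip": 15},
  ],
)

```text
time_s: 13.08
position: [0.548, 0.096, 0.1987]
tcp_rot: [[0.0, 0.002, 1.0], [-1.0, -0.0, 0.0], [0.0, -1.0, 0.002]]
force: [0.5, -0.6, -1.4]
opening: 0.298
```

Emit:
drive_tool(
  commands=[
    {"dx": 0.9,"dy": 0,"dz": -0.6,"wx": 0,"wy": 0,"wz": 0,"grip": 15},
    {"dx": 0.9,"dy": 0,"dz": -0.6,"wx": 0,"wy": 0,"wz": 0,"grip": 15},
    {"dx": 0.7,"dy": 0,"dz": -0.5,"wx": 0,"wy": 0,"wz": 0,"grip": 15},
    {"dx": 0.38,"dy": 0.2,"dz": -0.26,"wx": 0,"wy": 0,"wz": 0,"grip": 15},
    {"dx": 0,"dy": 0.6,"dz": 0,"wx": 0,"wy": 0,"wz": 0,"grip": 15},
    {"dx": 0,"dy": 0.8,"dz": 0,"wx": 0,"wy": 0,"wz": 0,"grip": 15},
    {"dx": 0,"dy": 0.6,"dz": 0,"wx": 0,"wy": 0,"wz": 0,"grip": 15},
    {"dx": 0,"dy": 0,"dz": 0,"wx": 0,"wy": 0,"wz": 0,"grip": 15},
  ],
)

```text
time_s: 14.08
position: [0.4695, -0.0181, 0.1089]
tcp_rot: [[-0.0, -0.002, 1.0], [-1.0, 0.001, -0.0], [-0.001, -1.0, -0.002]]
force: [-0.5, -0.2, -0.6]
opening: 0.294
```

Emit:
drive_tool(
  commands=[
    {"dx": 0,"dy": 0.4,"dz": 0.01,"wx": 0,"wy": 0,"wz": 0,"grip": 15},
    {"dx": 0,"dy": 0.25,"dz": 0,"wx": 0,"wy": 0,"wz": 0,"grip": 15},
    {"dx": 0,"dy": 0.07,"dz": 0,"wx": 0,"wy": 0,"wz": 0,"grip": 15},
    {"dx": 0,"dy": 0,"dz": 0,"wx": 0,"wy": 0,"wz": 0,"grip": 15},
    {"dx": 0,"dy": 0,"dz": 0,"wx": 0,"wy": 0,"wz": 0,"grip": 15},
    {"dx": 0,"dy": 0,"dz": 0,"wx": 0,"wy": 0,"wz": 0,"grip": 15},
  ],
)

```text
time_s: 14.82
position: [0.4707, -0.0182, 0.0808]
tcp_rot: [[-0.0, 0.001, 1.0], [-1.0, -0.0, -0.0], [0.0, -1.0, 0.001]]
force: [0.1, 0.4, -0.6]
opening: 0.298
```

```bash
python3 - <<'E'
from h import *
for n in("scene","top"):
    p,d,c=cap(n)
    if n=="scene": A=cv2.resize(p[165:255,225:315,::-1],(400,400),interpolation=cv2.INTER_CUBIC)
    else: B=cv2.resize(p[275:365,272:362,::-1],(400,400),interpolation=cv2.INTER_CUBIC)
cv2.imwrite("pics/b1.png",np.hstack([A,B])); print(bot.read_state()['position'],bot.read_state()['force'])
E
```

```text
[ 0.47059353 -0.01817828  0.08067693] [ 0.2062644  -0.81642606 -1.66857967]
```

View pics/b1.png

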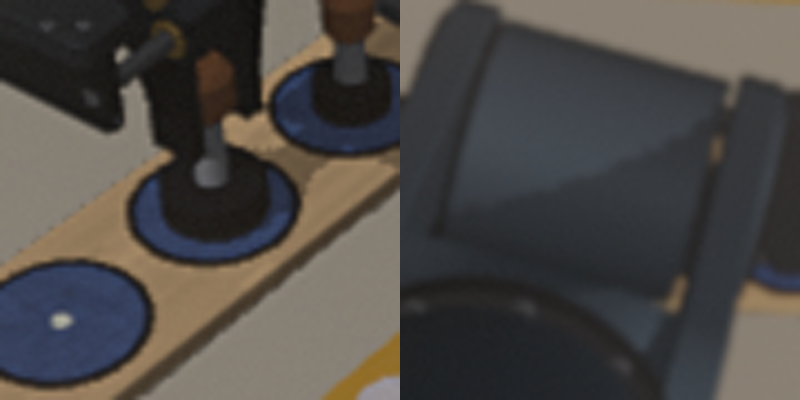

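```bash
cat >> h.py <<'E'
SD=[[.456,-.1871],[.4606,-.0987],[.4658,-.0105],[.4703,.0778]]  # scene-frame dots, mark 1..4
def proj(X,c):
    K=np.array(c["mtx"]);T=np.array(c["world_to_cam"]);q=(np.atleast_2d(X)@T[:3,:3].T+T[:3,3])@K.T; return q[:,:2]/q[:,2:]
def offs(p,c,xy,r,z,R=.0005):
    """fit base-bottom front rim (black->felt edge) in scene; returns ground offset of base centre from xy (mm)"""
    from scipy.ndimage import map_coordinates as mc
    from scipy.optimize import least_squares
    b=p[...,2].astype(float); cam=-np.array(c["world_to_cam"])[:3,:3].T@np.array(c["world_to_cam"])[:3,3]
    a0=np.arctan2(cam[1]-xy[1],cam[0]-xy[0]); obs=[];
    for a in a0+np.radians(np.arange(-75,76,5)):
        s=np.arange(-.006,.0065,.00025); X=np.c_[xy[0]+(r+s)*np.cos(a),xy[1]+(r+s)*np.sin(a),np.full(len(s),z)]
        q=proj(X,c); v=mc(b,[q[:,1],q[:,0]],order=1); v=np.convolve(v,np.ones(3)/3,'same'); g=np.gradient(v)[3:-3]
        i=np.argmax(g)+3
        if g.max()>.8: obs.append((a,s[i]))
    o=np.array(obs); f=least_squares(lambda t:t[0]*np.cos(o[:,0])+t[1]*np.sin(o[:,0])-o[:,1],[0,0],loss='soft_l1',f_scale=.0007)
    return (f.x*1000).round(2),len(o),(np.std(f.fun)*1000).round(2)
E
python3 - <<'E'
from h import *
p,d,c=cap("scene"); f=np.load("scene1.npz")
print("a",offs(f['p'],c,SD[3],.018,.012),"a now",offs(p,c,SD[3],.018,.012))
for h in(.012,.0135,.015):print("b",offs(p,c,SD[2],.023,h))
E
```

```text
a (array([-0.39,  2.03]), 31, np.float64(0.62)) a now (array([-0.36,  1.75]), 31, np.float64(0.69))
b (array([0.22, 1.  ]), 31, np.float64(0.59))
b (array([ 1.38, -0.27]), 31, np.float64(0.56))
b (array([ 2.36, -1.17]), 31, np.float64(0.67))
```

Emit:
drive_tool(
  commands=[
    {"dx": -0.02,"dy": 0.04,"dz": -0.04,"wx": 0,"wy": 0,"wz": 0,"grip": 15},
    {"dx": 0,"dy": 0.025,"dz": 0,"wx": 0,"wy": 0,"wz": 0,"grip": 15},
    {"dx": 0,"dy": 0,"dz": 0,"wx": 0,"wy": 0,"wz": 0,"grip": 15},
    {"dx": 0,"dy": 0,"dz": 0,"wx": 0,"wy": 0,"wz": 0,"grip": 15},
  ],
)

```text
time_s: 15.48
position: [0.4689, -0.0174, 0.0778]
tcp_rot: [[-0.0, -0.0, 1.0], [-1.0, -0.0, -0.0], [0.0, -1.0, -0.0]]
force: [0.8, 0.9, -0.7]
opening: 0.296
```

Emit:
drive_tool(
  commands=[
    {"dx": 0,"dy": 0.02,"dz": 0,"wx": 0,"wy": 0,"wz": 0,"grip": 15},
    {"dx": 0,"dy": 0,"dz": 0,"wx": 0,"wy": 0,"wz": 0,"grip": 15},
    {"dx": 0,"dy": 0,"dz": 0,"wx": 0,"wy": 0,"wz": 0,"grip": 15},
  ],
)

```text
time_s: 15.85
position: [0.469, -0.0174, 0.0772]
tcp_rot: [[-0.0, 0.0, 1.0], [-1.0, -0.0, -0.0], [0.0, -1.0, 0.0]]
force: [0.1, 0.9, 1.1]
opening: 0.294
```

Emit:
drive_tool(
  commands=[
    {"dx": 0,"dy": 0.012,"dz": 0,"wx": 0,"wy": 0,"wz": 0,"grip": 15},
    {"dx": 0,"dy": 0,"dz": 0,"wx": 0,"wy": 0,"wz": 0,"grip": 15},
    {"dx": 0,"dy": 0,"dz": 0,"wx": 0,"wy": 0,"wz": 0,"grip": 15},
  ],
)

```text
time_s: 16.23
position: [0.4691, -0.0173, 0.0771]
tcp_rot: [[-0.0, 0.001, 1.0], [-1.0, -0.0, -0.0], [0.0, -1.0, 0.001]]
force: [-1.0, 0.6, 5.1]
opening: 0.296
```

Emit:
drive_tool(
  commands=[
    {"dx": 0,"dy": 0,"dz": 0,"wx": 0,"wy": 0,"wz": 0,"grip": 54},
    {"dx": 0,"dy": 0,"dz": 0,"wx": 0,"wy": 0,"wz": 0,"grip": 54},
    {"dx": 0,"dy": 0,"dz": 0,"wx": 0,"wy": 0,"wz": 0,"grip": 54},
    {"dx": 0,"dy": -0.5,"dz": 0,"wx": 0,"wy": 0,"wz": 0,"grip": 54},
    {"dx": 0,"dy": -1,"dz": 0,"wx": 0,"wy": 0,"wz": 0,"grip": 54},
    {"dx": 0,"dy": -1,"dz": 0,"wx": 0,"wy": 0,"wz": 0,"grip": 54},
    {"dx": 0.4,"dy": -0.5,"dz": 0.4,"wx": 0,"wy": 0,"wz": 0,"grip": 54},
    {"dx": 0.8,"dy": 0,"dz": 0.8,"wx": 0,"wy": 0,"wz": 0,"grip": 54},
  ],
)

```text
time_s: 17.23
position: [0.5171, -0.065, 0.1985]
tcp_rot: [[0.002, 0.002, 1.0], [-1.0, -0.001, 0.002], [0.001, -1.0, 0.002]]
force: [0.8, -0.1, -1.0]
opening: 0.622
```

Emit:
drive_tool(
  commands=[
    {"dx": 0.9,"dy": 0,"dz": 0.9,"wx": 0,"wy": 0,"wz": 0,"grip": 56},
    {"dx": 0.9,"dy": 0,"dz": 0.9,"wx": 0,"wy": 0,"wz": 0,"grip": 56},
    {"dx": 0.9,"dy": 0,"dz": 0.8,"wx": 0,"wy": 0,"wz": 0,"grip": 56},
    {"dx": 0.6,"dy": 0,"dz": 0.5,"wx": 0,"wy": 0,"wz": 0,"grip": 56},
    {"dx": 0.3,"dy": 0,"dz": 0.32,"wx": 0,"wy": 0,"wz": 0,"grip": 56},
    {"dx": 0,"dy": 0,"dz": 0,"wx": 0,"wy": 0,"wz": 0,"grip": 56},
    {"dx": 0,"dy": 0,"dz": 0,"wx": 0,"wy": 0,"wz": 0,"grip": 56},
  ],
)

```text
time_s: 18.1
position: [0.6527, -0.2085, 0.196]
tcp_rot: [[0.0, -0.002, 1.0], [-1.0, 0.001, 0.0], [-0.001, -1.0, -0.002]]
force: [-0.6, -0.6, 0.1]
opening: 0.646
```

```bash
python3 - <<'E'
from h import *
p,d,c=cap("scene")
print("a",offs(p,c,SD[3],.018,.012),"b",offs(p,c,SD[2],.023,.012))
[print(*r) for r in knobs(p,d,c,.05,.11) if r[6][0]<14]
p,d,c=cap("top"); [print(*r) for r in knobs(p,d,c,.05,.11) if r[6][0]<14];print(bot.read_state()['position'])
E
```

```text
a (array([-1.79, -9.12]), 15, np.float64(1.23)) b (array([-1.7 , -0.86]), 20, np.float64(1.34))
[344. 248.] 495 0.1022 [ 0.6671 -0.0772] [ 0.6689 -0.0777] [0.031 0.03 ] [ 12. 127.  81.]
[282. 305.] 466 0.0901 [ 0.6543 -0.2074] [ 0.6557 -0.2088] [0.029 0.028] [ 12. 138. 109.]
[391. 158.] 125 0.0917 [ 0.7943 -0.1712] [ 0.7947 -0.1711] [0.011 0.023] [ 13.  19. 122.]
[347. 219.] 236 0.1016 [ 0.6658 -0.0771] [ 0.6664 -0.0779] [0.032 0.03 ] [ 12. 136.  99.]
[319. 318.] 84 0.0895 [ 0.4688 -0.0201] [ 0.4708 -0.0216] [0.025 0.019] [ 12. 141. 121.]
[ 0.65284189 -0.20838486  0.19646021]
```

Emit:
drive_tool(
  commands=[
    {"dx": 0.03,"dy": 0.6,"dz": 0,"wx": 0,"wy": 0,"wz": 0,"grip": 56},
    {"dx": 0,"dy": 0.8,"dz": 0,"wx": 0,"wy": 0,"wz": 0,"grip": 56},
    {"dx": 0,"dy": 0.7,"dz": 0,"wx": 0,"wy": 0,"wz": 0,"grip": 56},
    {"dx": 0,"dy": 0.5,"dz": 0,"wx": 0,"wy": 0,"wz": 0,"grip": 56},
    {"dx": 0,"dy": 0.35,"dz": 0,"wx": 0,"wy": 0,"wz": 0,"grip": 56},
    {"dx": 0,"dy": 0,"dz": 0,"wx": 0,"wy": 0,"wz": 0,"grip": 56},
    {"dx": 0,"dy": 0,"dz": 0,"wx": 0,"wy": 0,"wz": 0,"grip": 56},
    {"dx": 0,"dy": 0,"dz": 0,"wx": 0,"wy": 0,"wz": 0,"grip": 56},
  ],
)

```text
time_s: 19.2
position: [0.6544, -0.211, 0.0798]
tcp_rot: [[-0.0, 0.002, 1.0], [-1.0, -0.001, -0.0], [0.001, -1.0, 0.002]]
force: [-0.5, -0.6, -0.5]
opening: 0.646
```

Emit:
drive_tool(
  commands=[
    {"dx": -0.03,"dy": 0.04,"dz": 0,"wx": 0,"wy": 0,"wz": 0,"grip": 56},
    {"dx": 0,"dy": 0,"dz": 0,"wx": 0,"wy": 0,"wz": 0,"grip": 56},
    {"dx": 0,"dy": 0,"dz": 0,"wx": 0,"wy": 0,"wz": 0,"grip": 17},
    {"dx": 0,"dy": 0,"dz": 0,"wx": 0,"wy": 0,"wz": 0,"grip": 17},
    {"dx": 0,"dy": 0,"dz": 0,"wx": 0,"wy": 0,"wz": 0,"grip": 17},
    {"dx": 0,"dy": 0,"dz": 0,"wx": 0,"wy": 0,"wz": 0,"grip": 17},
    {"dx": 0,"dy": 0,"dz": 0,"wx": 0,"wy": 0,"wz": 0,"grip": 17},
  ],
)

```text
time_s: 20.08
position: [0.6537, -0.2093, 0.0769]
tcp_rot: [[-0.0, -0.0, 1.0], [-1.0, 0.0, -0.0], [-0.0, -1.0, -0.0]]
force: [0.1, 0.4, 0.7]
opening: 0.332
```

Emit:
drive_tool(
  commands=[
    {"dx": 0,"dy": -0.1,"dz": 0,"wx": 0,"wy": 0,"wz": 0,"grip": 17},
    {"dx": 0,"dy": -0.4,"dz": 0,"wx": 0,"wy": 0,"wz": 0,"grip": 17},
    {"dx": 0,"dy": -0.9,"dz": 0,"wx": 0,"wy": 0,"wz": 0,"grip": 17},
    {"dx": 0,"dy": -1,"dz": 0,"wx": 0,"wy": 0,"wz": 0,"grip": 17},
    {"dx": 0,"dy": -0.6,"dz": -0.4,"wx": 0,"wy": 0,"wz": 0,"grip": 17},
    {"dx": -0.4,"dy": 0,"dz": -0.8,"wx": 0,"wy": 0,"wz": 0,"grip": 17},
    {"dx": -0.5,"dy": 0,"dz": -0.9,"wx": 0,"wy": 0,"wz": 0,"grip": 17},
    {"dx": -0.5,"dy": 0,"dz": -0.9,"wx": 0,"wy": 0,"wz": 0,"grip": 17},
  ],
)

```text
time_s: 21.08
position: [0.5329, -0.1531, 0.1983]
tcp_rot: [[-0.0, 0.002, 1.0], [-1.0, -0.001, -0.0], [0.001, -1.0, 0.002]]
force: [1.4, -0.1, -1.5]
opening: 0.323
```

Emit:
drive_tool(
  commands=[
    {"dx": -0.5,"dy": 0,"dz": -0.8,"wx": 0,"wy": 0,"wz": 0,"grip": 17},
    {"dx": -0.4,"dy": 0,"dz": -0.6,"wx": 0,"wy": 0,"wz": 0,"grip": 17},
    {"dx": -0.3,"dy": 0.2,"dz": -0.33,"wx": 0,"wy": 0,"wz": 0,"grip": 17},
    {"dx": 0,"dy": 0.6,"dz": 0,"wx": 0,"wy": 0,"wz": 0,"grip": 17},
    {"dx": 0,"dy": 0.8,"dz": 0,"wx": 0,"wy": 0,"wz": 0,"grip": 17},
    {"dx": 0,"dy": 0.6,"dz": 0,"wx": 0,"wy": 0,"wz": 0,"grip": 17},
    {"dx": 0,"dy": 0.3,"dz": 0,"wx": 0,"wy": 0,"wz": 0,"grip": 17},
    {"dx": 0,"dy": 0,"dz": 0,"wx": 0,"wy": 0,"wz": 0,"grip": 17},
  ],
)

```text
time_s: 22.08
position: [0.4646, -0.1055, 0.0971]
tcp_rot: [[-0.0, -0.0, 1.0], [-1.0, 0.0, -0.0], [-0.0, -1.0, -0.0]]
force: [-1.3, -0.1, -0.4]
opening: 0.331
```

Emit:
drive_tool(
  commands=[
    {"dx": 0,"dy": 0.1,"dz": 0,"wx": 0,"wy": 0,"wz": 0,"grip": 17},
    {"dx": 0,"dy": 0.05,"dz": 0,"wx": 0,"wy": 0,"wz": 0,"grip": 17},
    {"dx": 0,"dy": 0,"dz": 0,"wx": 0,"wy": 0,"wz": 0,"grip": 17},
    {"dx": 0,"dy": 0,"dz": 0,"wx": 0,"wy": 0,"wz": 0,"grip": 17},
    {"dx": 0,"dy": 0,"dz": 0,"wx": 0,"wy": 0,"wz": 0,"grip": 17},
  ],
)

```text
time_s: 22.7
position: [0.4646, -0.1054, 0.0911]
tcp_rot: [[0.0, 0.0, 1.0], [-1.0, -0.0, 0.0], [0.0, -1.0, 0.0]]
force: [-0.4, 0.1, -1.2]
opening: 0.331
```

```bash
python3 - <<'E'
from h import *
p,d,c=cap("scene"); s=bot.read_state();print(s['position'],s['force'])
print("a",offs(p,c,SD[3],.018,.012),"b",offs(p,c,SD[2],.023,.012))
z=s['position'][2]-.0769;print("c",z,offs(p,c,SD[1],.028,z))
E
```

```text
[ 0.46452318 -0.10538687  0.09108799] [ 0.62162678 -0.64546724 -0.93515391]
a (array([-0.42,  1.88]), 31, np.float64(0.58)) b (array([ 0.46, -0.2 ]), 31, np.float64(0.51))
c 0.014187991712290779 (array([ 2.27, -1.4 ]), 31, np.float64(0.42))
```

Emit:
drive_tool(
  commands=[
    {"dx": -0.03,"dy": 0.025,"dz": -0.05,"wx": 0,"wy": 0,"wz": 0,"grip": 17},
    {"dx": 0,"dy": 0.02,"dz": 0,"wx": 0,"wy": 0,"wz": 0,"grip": 17},
    {"dx": 0,"dy": 0,"dz": 0,"wx": 0,"wy": 0,"wz": 0,"grip": 17},
    {"dx": 0,"dy": 0,"dz": 0,"wx": 0,"wy": 0,"wz": 0,"grip": 17},
  ],
)

```text
time_s: 23.25
position: [0.4625, -0.1042, 0.0892]
tcp_rot: [[-0.0, 0.0, 1.0], [-1.0, 0.0, -0.0], [-0.0, -1.0, 0.0]]
force: [-0.4, -0.1, -1.2]
opening: 0.331
```

Emit:
drive_tool(
  commands=[
    {"dx": 0,"dy": 0.014,"dz": 0,"wx": 0,"wy": 0,"wz": 0,"grip": 17},
    {"dx": 0,"dy": 0,"dz": 0,"wx": 0,"wy": 0,"wz": 0,"grip": 17},
    {"dx": 0,"dy": 0,"dz": 0,"wx": 0,"wy": 0,"wz": 0,"grip": 17},
  ],
)

```text
time_s: 23.62
position: [0.4626, -0.1042, 0.0888]
tcp_rot: [[-0.0, 0.0, 1.0], [-1.0, -0.0, -0.0], [0.0, -1.0, 0.0]]
force: [-0.9, 0.8, 1.9]
opening: 0.325
```

Emit:
drive_tool(
  commands=[
    {"dx": 0,"dy": 0.008,"dz": 0,"wx": 0,"wy": 0,"wz": 0,"grip": 17},
    {"dx": 0,"dy": 0,"dz": 0,"wx": 0,"wy": 0,"wz": 0,"grip": 56},
    {"dx": 0,"dy": 0,"dz": 0,"wx": 0,"wy": 0,"wz": 0,"grip": 56},
    {"dx": 0,"dy": 0,"dz": 0,"wx": 0,"wy": 0,"wz": 0,"grip": 56},
    {"dx": 0,"dy": -0.5,"dz": 0,"wx": 0,"wy": 0,"wz": 0,"grip": 56},
    {"dx": 0,"dy": -1,"dz": 0,"wx": 0,"wy": 0,"wz": 0,"grip": 56},
    {"dx": 0,"dy": -1,"dz": 0,"wx": 0,"wy": 0,"wz": 0,"grip": 56},
    {"dx": 0,"dy": -0.5,"dz": 0.5,"wx": 0,"wy": 0,"wz": 0,"grip": 56},
  ],
)

```text
time_s: 24.62
position: [0.4819, -0.1041, 0.2101]
tcp_rot: [[-0.001, 0.001, 1.0], [-1.0, -0.001, -0.001], [0.001, -1.0, 0.001]]
force: [0.7, -0.3, -0.9]
opening: 0.642
```

Emit:
drive_tool(
  commands=[
    {"dx": -0.1,"dy": 0,"dz": 0.9,"wx": 0,"wy": 0,"wz": 0,"grip": 60},
    {"dx": -0.2,"dy": 0,"dz": 1,"wx": 0,"wy": 0,"wz": 0,"grip": 60},
    {"dx": -0.2,"dy": 0,"dz": 1,"wx": 0,"wy": 0,"wz": 0,"grip": 60},
    {"dx": -0.1,"dy": 0,"dz": 1,"wx": 0,"wy": 0,"wz": 0,"grip": 60},
    {"dx": -0.08,"dy": 0,"dz": 0.7,"wx": 0,"wy": 0,"wz": 0,"grip": 60},
    {"dx": 0,"dy": 0,"dz": 0,"wx": 0,"wy": 0,"wz": 0,"grip": 60},
    {"dx": 0,"dy": 0,"dz": 0,"wx": 0,"wy": 0,"wz": 0,"grip": 60},
  ],
)

```text
time_s: 25.5
position: [0.665, -0.0769, 0.2076]
tcp_rot: [[-0.0, -0.003, 1.0], [-1.0, 0.0, -0.0], [-0.0, -1.0, -0.003]]
force: [-0.4, 0.6, 0.2]
opening: 0.691
```

Emit:
drive_tool(
  commands=[
    {"dx": 0,"dy": 0.6,"dz": 0,"wx": 0,"wy": 0,"wz": 0,"grip": 60},
    {"dx": 0,"dy": 0.8,"dz": 0,"wx": 0,"wy": 0,"wz": 0,"grip": 60},
    {"dx": 0,"dy": 0.7,"dz": 0,"wx": 0,"wy": 0,"wz": 0,"grip": 60},
    {"dx": 0,"dy": 0.5,"dz": 0,"wx": 0,"wy": 0,"wz": 0,"grip": 60},
    {"dx": 0,"dy": 0.33,"dz": 0,"wx": 0,"wy": 0,"wz": 0,"grip": 60},
    {"dx": 0,"dy": 0,"dz": 0,"wx": 0,"wy": 0,"wz": 0,"grip": 60},
    {"dx": 0,"dy": 0,"dz": 0,"wx": 0,"wy": 0,"wz": 0,"grip": 60},
    {"dx": 0,"dy": 0,"dz": 0,"wx": 0,"wy": 0,"wz": 0,"grip": 60},
  ],
)

```text
time_s: 26.5
position: [0.6672, -0.0772, 0.0923]
tcp_rot: [[0.0, 0.002, 1.0], [-1.0, -0.001, 0.0], [0.001, -1.0, 0.002]]
force: [-0.7, 0.4, -0.4]
opening: 0.689
```

```bash
python3 - <<'E'
from h import *
p,d,c=cap("scene")
print("a",offs(p,c,SD[3],.018,.012),"b",offs(p,c,SD[2],.023,.012),"c",offs(p,c,SD[1],.028,.012))
s=bot.read_state();print(s['position'],s['force'])
E
```

```text
a (array([-0.32,  2.01]), 31, np.float64(0.66)) b (array([ 0.51, -0.45]), 31, np.float64(0.54)) c (array([-0.46,  0.22]), 31, np.float64(0.54))
[ 0.66713598 -0.07711046  0.09215685] [-0.63404611  0.21205016 -0.83928729]
```

Emit:
drive_tool(
  commands=[
    {"dx": 0,"dy": 0.04,"dz": 0,"wx": 0,"wy": 0,"wz": 0,"grip": 60},
    {"dx": 0,"dy": 0,"dz": 0,"wx": 0,"wy": 0,"wz": 0,"grip": 60},
    {"dx": 0,"dy": 0,"dz": 0,"wx": 0,"wy": 0,"wz": 0,"grip": 20},
    {"dx": 0,"dy": 0,"dz": 0,"wx": 0,"wy": 0,"wz": 0,"grip": 20},
    {"dx": 0,"dy": 0,"dz": 0,"wx": 0,"wy": 0,"wz": 0,"grip": 20},
    {"dx": 0,"dy": 0,"dz": 0,"wx": 0,"wy": 0,"wz": 0,"grip": 20},
    {"dx": 0,"dy": 0,"dz": 0,"wx": 0,"wy": 0,"wz": 0,"grip": 20},
  ],
)

```text
time_s: 27.42
position: [0.6665, -0.0769, 0.0895]
tcp_rot: [[-0.0, -0.0, 1.0], [-1.0, 0.0, -0.0], [-0.0, -1.0, -0.0]]
force: [-1.0, 0.6, 0.0]
opening: 0.367
```

Emit:
drive_tool(
  commands=[
    {"dx": 0,"dy": -0.1,"dz": 0,"wx": 0,"wy": 0,"wz": 0,"grip": 20},
    {"dx": 0,"dy": -0.4,"dz": 0,"wx": 0,"wy": 0,"wz": 0,"grip": 20},
    {"dx": 0,"dy": -0.9,"dz": 0,"wx": 0,"wy": 0,"wz": 0,"grip": 20},
    {"dx": 0,"dy": -1,"dz": 0,"wx": 0,"wy": 0,"wz": 0,"grip": 20},
    {"dx": 0.2,"dy": -0.7,"dz": -0.3,"wx": 0,"wy": 0,"wz": 0,"grip": 20},
    {"dx": 0.5,"dy": 0,"dz": -0.8,"wx": 0,"wy": 0,"wz": 0,"grip": 20},
    {"dx": 0.5,"dy": 0,"dz": -0.9,"wx": 0,"wy": 0,"wz": 0,"grip": 20},
    {"dx": 0.5,"dy": 0,"dz": -0.9,"wx": 0,"wy": 0,"wz": 0,"grip": 20},
  ],
)

```text
time_s: 28.42
position: [0.5497, -0.1456, 0.2149]
tcp_rot: [[0.0, 0.002, 1.0], [-1.0, -0.001, 0.0], [0.001, -1.0, 0.002]]
force: [0.0, 0.1, -1.0]
opening: 0.365
```

Emit:
drive_tool(
  commands=[
    {"dx": 0.5,"dy": 0,"dz": -0.9,"wx": 0,"wy": 0,"wz": 0,"grip": 20},
    {"dx": 0.4,"dy": 0,"dz": -0.8,"wx": 0,"wy": 0,"wz": 0,"grip": 20},
    {"dx": 0.28,"dy": 0.2,"dz": -0.6,"wx": 0,"wy": 0,"wz": 0,"grip": 20},
    {"dx": 0,"dy": 0.6,"dz": 0,"wx": 0,"wy": 0,"wz": 0,"grip": 20},
    {"dx": 0,"dy": 0.8,"dz": 0,"wx": 0,"wy": 0,"wz": 0,"grip": 20},
    {"dx": 0,"dy": 0.6,"dz": 0,"wx": 0,"wy": 0,"wz": 0,"grip": 20},
    {"dx": 0,"dy": 0.4,"dz": 0,"wx": 0,"wy": 0,"wz": 0,"grip": 20},
    {"dx": 0,"dy": 0,"dz": 0,"wx": 0,"wy": 0,"wz": 0,"grip": 20},
  ],
)

```text
time_s: 29.42
position: [0.4583, -0.1921, 0.1095]
tcp_rot: [[-0.0, -0.001, 1.0], [-1.0, 0.001, -0.0], [-0.001, -1.0, -0.001]]
force: [-0.1, -0.1, -0.9]
opening: 0.367
```

Emit:
drive_tool(
  commands=[
    {"dx": 0,"dy": 0.1,"dz": 0,"wx": 0,"wy": 0,"wz": 0,"grip": 20},
    {"dx": 0,"dy": 0.05,"dz": 0,"wx": 0,"wy": 0,"wz": 0,"grip": 20},
    {"dx": 0,"dy": 0,"dz": 0,"wx": 0,"wy": 0,"wz": 0,"grip": 20},
    {"dx": 0,"dy": 0,"dz": 0,"wx": 0,"wy": 0,"wz": 0,"grip": 20},
    {"dx": 0,"dy": 0,"dz": 0,"wx": 0,"wy": 0,"wz": 0,"grip": 20},
  ],
)

```text
time_s: 30.05
position: [0.4586, -0.1922, 0.1037]
tcp_rot: [[-0.0, 0.0, 1.0], [-1.0, -0.0, -0.0], [0.0, -1.0, 0.0]]
force: [1.0, 0.2, -1.1]
opening: 0.364
```

```bash
python3 - <<'E'
from h import *
p,d,c=cap("scene"); s=bot.read_state();print(s['position'],s['force'])
z=s['position'][2]-.0895;print("d",z,offs(p,c,SD[0],.033,z),offs(p,c,SD[0],.033,.012))
cv2.imwrite("pics/d1.png",cv2.resize(p[140:320,120:340,::-1],None,fx=3,fy=3,interpolation=cv2.INTER_CUBIC))
E
```

```text
[ 0.45853966 -0.19220597  0.10360925] [-0.35377914  0.51557847 -0.7270384 ]
d 0.014109253775749356 (array([ 5.39, -3.43]), 31, np.float64(1.25)) (array([ 4.23, -3.25]), 31, np.float64(1.2))
```

View pics/d1.png

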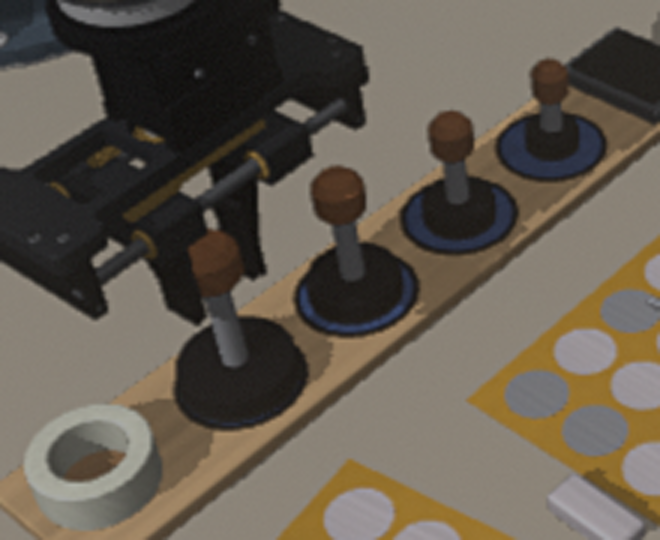

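Emit:
drive_tool(
  commands=[
    {"dx": 0,"dy": 0.03,"dz": 0,"wx": 0,"wy": 0,"wz": 0,"grip": 20},
    {"dx": 0,"dy": 0.02,"dz": 0,"wx": 0,"wy": 0,"wz": 0,"grip": 20},
    {"dx": 0,"dy": 0,"dz": 0,"wx": 0,"wy": 0,"wz": 0,"grip": 20},
    {"dx": 0,"dy": 0,"dz": 0,"wx": 0,"wy": 0,"wz": 0,"grip": 20},
  ],
)

```text
time_s: 30.6
position: [0.4585, -0.1921, 0.1015]
tcp_rot: [[-0.0, -0.0, 1.0], [-1.0, 0.0, -0.0], [-0.0, -1.0, -0.0]]
force: [-0.3, 0.7, -1.6]
opening: 0.366
```

Emit:
drive_tool(
  commands=[
    {"dx": 0,"dy": 0.014,"dz": 0,"wx": 0,"wy": 0,"wz": 0,"grip": 20},
    {"dx": 0,"dy": 0,"dz": 0,"wx": 0,"wy": 0,"wz": 0,"grip": 20},
    {"dx": 0,"dy": 0,"dz": 0,"wx": 0,"wy": 0,"wz": 0,"grip": 20},
  ],
)

```text
time_s: 30.98
position: [0.4585, -0.1921, 0.1013]
tcp_rot: [[-0.0, 0.0, 1.0], [-1.0, -0.0, -0.0], [0.0, -1.0, 0.0]]
force: [-0.5, 1.1, 4.6]
opening: 0.366
```

```bash
python3 - <<'E'
from h import *
p,d,c=cap("scene"); s=bot.read_state();print(s['position'],s['force'])
cv2.imwrite("pics/d2.png",cv2.resize(p[230:290,165:235,::-1],None,fx=8,fy=8,interpolation=cv2.INTER_CUBIC))
E
```

```text
[ 0.45853705 -0.1920735   0.10131401] [0.23187477 0.71567679 5.78856696]
```

View pics/d2.png

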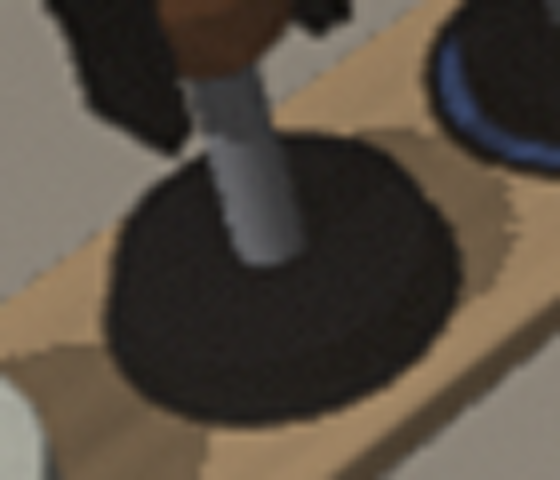

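```bash
python3 - <<'E'
from h import *
c=imaging.get_calibration("scene"); t=np.linspace(0,2*np.pi,721)
for r,z in((.037,.012),(.033,.012),(.033,.028)):
  for dx,dy in((0,0),(.002,-.0015)):
    q=proj(np.c_[SD[0][0]+dx+r*np.cos(t),SD[0][1]+dy+r*np.sin(t),0*t+z],c)
    print(r,z,dx,"cols",q[:,0].min().round(1),q[:,0].max().round(1),"rows",q[:,1].min().round(1),q[:,1].max().round(1))
f=np.load("scene0.npz")['p']; p,d,c=cap("scene")
for nm,g in(("before",f),("now",p)):
  print(nm,"row263",g[263,172:186].sum(1)//3,g[263,216:230].sum(1)//3,"col197",g[276:290,197].sum(1)//3,g[240:254,197].sum(1)//3)
  print("  blue",g[263,172:186,2]-0,g[263,216:230,2],g[276:290,197,2])
E
```

```text
0.037 0.012 0 cols 177.3 222.3 rows 250.0 282.9
0.037 0.012 0.002 cols 177.5 222.6 rows 251.0 284.0
0.033 0.012 0 cols 179.8 219.9 rows 251.7 281.0
0.033 0.012 0.002 cols 179.9 220.2 rows 252.7 282.1
0.033 0.028 0 cols 177.7 218.4 rows 245.1 274.4
0.033 0.028 0.002 cols 177.8 218.6 rows 246.1 275.5
before row263 [116 119 118 117 118 119 116  86  44  37  59  65  65  66] [ 70  69  70  70  48  31  60 108 118 117 116 115 114 114] col197 [ 68  66  69  69  68  45  33  69 122 122 117 115 116 117] [120 120 121 116 107 118 117 117 117 118 110  54  37  64]
  blue [91 91 90 90 91 92 90 67 37 43 77 85 86 88] [92 92 92 93 60 31 49 84 91 90 89 89 87 88] [89 88 91 93 89 54 29 53 93 94 89 89 90 90]
now row263 [124 125 125 126 125 127  94  49  30  31  32  33  30  34] [ 32  29  27  28  28  26  48  81  91  89  87  93 115 122] col197 [ 30  29  31  31  32  31  34  75 131 129 125 124 123 124] [63 56 51 53 53 54 56 56 62 65 66 70 71 74]
  blue [98 95 95 96 96 97 74 41 28 29 30 31 28 32] [31 26 23 24 25 23 39 63 71 69 67 71 88 93] [ 28  27  28  28  29  29  30  59 100  99  96  96  94  95]
```

Emit:
drive_tool(
  commands=[
    {"dx": 0,"dy": 0,"dz": 0,"wx": 0,"wy": 0,"wz": 0,"grip": 56},
    {"dx": 0,"dy": 0,"dz": 0,"wx": 0,"wy": 0,"wz": 0,"grip": 56},
    {"dx": 0,"dy": 0,"dz": 0,"wx": 0,"wy": 0,"wz": 0,"grip": 56},
    {"dx": 0,"dy": -0.5,"dz": 0,"wx": 0,"wy": 0,"wz": 0,"grip": 56},
    {"dx": 0,"dy": -1,"dz": 0,"wx": 0,"wy": 0,"wz": 0,"grip": 56},
    {"dx": 0,"dy": -1,"dz": 0,"wx": 0,"wy": 0,"wz": 0,"grip": 56},
    {"dx": 0.5,"dy": -0.5,"dz": 0,"wx": 0,"wy": 0,"wz": 0,"grip": 56},
    {"dx": 1,"dy": 0,"dz": 0,"wx": 0,"wy": 0,"wz": 0,"grip": 56},
  ],
)

```text
time_s: 32.08
position: [0.4593, -0.2522, 0.2229]
tcp_rot: [[0.002, 0.003, 1.0], [-1.0, -0.002, 0.002], [0.002, -1.0, 0.003]]
force: [-0.2, 0.8, -0.6]
opening: 0.647
```

Emit:
drive_tool(
  commands=[
    {"dx": 1,"dy": 0,"dz": -0.2,"wx": 0,"wy": 0,"wz": 0,"grip": 56},
    {"dx": 1,"dy": 0,"dz": -0.4,"wx": 0,"wy": 0,"wz": 0,"grip": 56},
    {"dx": 1,"dy": 0,"dz": -0.4,"wx": 0,"wy": 0,"wz": 0,"grip": 56},
    {"dx": 1,"dy": 0,"dz": -0.4,"wx": 0,"wy": 0,"wz": 0,"grip": 56},
    {"dx": 0.7,"dy": 0,"dz": -0.3,"wx": 0,"wy": 0,"wz": 0,"grip": 56},
    {"dx": 0,"dy": 0,"dz": 0,"wx": 0,"wy": 0,"wz": 0,"grip": 56},
  ],
)

```text
time_s: 32.83
position: [0.3895, -0.4423, 0.2206]
tcp_rot: [[-0.003, 0.0, 1.0], [-1.0, -0.001, -0.003], [0.001, -1.0, 0.0]]
force: [0.3, 0.1, -0.1]
opening: 0.64
```

```bash
python3 - <<'E'
from h import *
for n in("scene","top"):
    K=[]
    for i in range(4):
        p,d,c=cap(n)
        r=sorted([k for k in knobs(p,d,c,.06) if k[3][0]<.56 and k[6][0]<14 and -.23<k[3][1]<.1],key=lambda k:k[3][1])
        K.append([[*k[3],k[2]] for k in r])
    K=np.mean(K,0);print(n,K.round(4).tolist(),"diff",np.diff(K,axis=0).round(4).tolist())
    if n=="scene":
        A=p[140:320,120:360,::-1]; print("a",offs(p,c,SD[3],.018,.012),"b",offs(p,c,SD[2],.023,.012),"c",offs(p,c,SD[1],.028,.012))
    else: B=p[260:380,200:480,::-1]
cv2.imwrite("pics/f.png",np.vstack([cv2.resize(A,(400,300)),cv2.resize(B,(400,171))]) if 0 else np.vstack([cv2.resize(A,(480,330),interpolation=2),cv2.resize(B,(480,206),interpolation=2)]))
print(bot.read_state()['position'])
E
```

```text
scene [[0.4605, -0.1902, 0.1139], [0.464, -0.102, 0.102], [0.4698, -0.0154, 0.0901], [0.4742, 0.0732, 0.0781]] diff [[0.0036, 0.0881, -0.0119], [0.0057, 0.0867, -0.0119], [0.0044, 0.0885, -0.0119]]
a (array([-0.42,  1.7 ]), 31, np.float64(0.8)) b (array([ 0.48, -0.49]), 31, np.float64(0.5)) c (array([-0.52,  0.38]), 31, np.float64(0.57))
top [[0.4584, -0.1928, 0.1136], [0.4626, -0.1058, 0.1013], [0.4683, -0.0182, 0.0892], [0.4722, 0.0713, 0.0769]] diff [[0.0042, 0.087, -0.0123], [0.0058, 0.0876, -0.0121], [0.0039, 0.0894, -0.0123]]
[ 0.3909551  -0.43924036  0.22103241]
```

View pics/f.png

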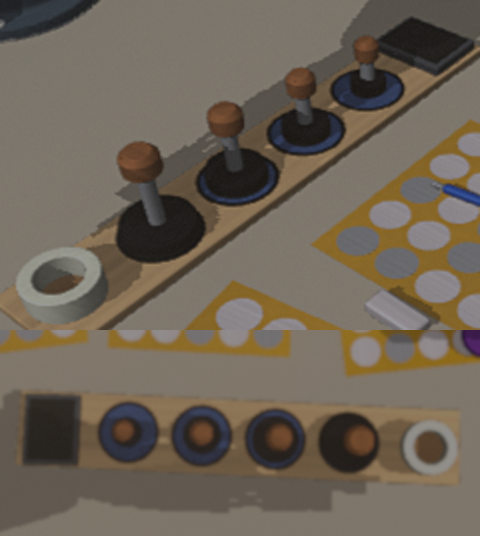

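```bash
python3 -c "
from h import *
print(workorder.hand_in(), bot.read_state()['time_s'])"
```

```text
the job is handed in; nothing more can be done
the job is handed in; nothing more can be done
```

All four stamps stand upright on the marks in order of size, the smallest (a) next to the ink pad, then b, c and d at the roll end. Each was lowered until the wrist force showed contact, about 1–6 N, and only then released. The job was handed in at about 33 s with the arm clear of everything.

- **Centring:** In the scene camera, a sits about 2 mm off its dot, toward the pad, and b and c are within about 0.7 mm. I left a where it was.
- **Stamp d:** My edge check failed on d because its base nearly covers the mark. Its knob spacing to c puts it within about 1 mm of centre.
- **Disagreement:** The two cameras differed by 6–7 mm on where the marks lie. I therefore corrected each position relative to the mark in one camera.
- **Ink pad and purple stamps:** The last picture showed the ink pad apparently still in place, though I did not measure it. The purple stamps were not touched.

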